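Fetch the stapler from behind the things in the desk tray

TASK

The stapler lies at the back of the desk tray, behind the rubber stamp, the clip pot and the glue stick: first set all three upright in the empty side tray, then lay the stapler lengthwise on the middle of the cork mat, and then put the three back in the desk tray, each upright exactly where it stood at the start and the stamp turned as it was. Tip nothing over and leave the other things on the desk alone.

Things in the scene. Friction and masses are not known exactly. Their poses are not given: they have to be found in the camera images.
- desk_tray: light wooden shallow tray, 112 (its x) x 204 (its y) mm, floor top 5 mm above the desk, a 4 mm thick rim 12 mm high all round; fixed during the job. Holds the stapler at the back (+x side) and the three other things in a row along y in front of it (-x side), 57 mm apart, in any order. Origin: centre of the underside, on the desk; z up; the +x axis points away from the robot, turned up to 12 degrees
- side_tray: empty grey plastic shallow tray, 104 (its x) x 184 (its y) mm, floor top 5 mm above the desk, 4 mm thick rim 12 mm high; inside 96 x 176 mm; fixed. Origin: centre of the underside; z up
- mat: flat cork mat, 75 (its x) x 190 (its y) x 5 mm, fixed on the desk. Its long side runs along its y axis. Origin: centre of the underside; z up
- stapler: black desk stapler, 144 (its x, lengthwise) x 39 (y) x 54 mm (z), 0.21 kg. Origin: centre of the underside, z up; at the start it lies with its x axis along the desk tray's y, about 25 mm behind the tray's middle. The base is 38 mm wide and 8 mm high; above it the arm, 28 mm wide, runs the whole length at 28 to 52 mm height: grip across the arm at mid length, 42 mm above the underside. The arm does not swing here
- stamp: black rubber stamp, 28 (its x) x 56 (its y) x 70 mm: a foot block 28 x 56 mm and 18 mm high with an upright turned handle and knob above its middle, up to 28 mm across at 45 to 70 mm height (grip it 55 mm above the underside), 0.06 kg. Origin: centre of the underside; z up; at the start its y (the long side of the foot) runs along the desk tray's y
- pot: small empty round steel clip pot, open at the top, 36 mm across, 52 mm tall, wall 3 mm, 0.08 kg; grip round the outside 42 mm above the underside, so the fingers pass over the foot of the stamp. Origin: centre of the underside; z up
- glue_stick: standing glue stick, closed: white barrel with grey foot and cap, 26 mm across, 70 mm tall, 0.05 kg; grip round the barrel about 48 mm above the underside. Origin: centre of the underside; z up
- clip_tin: bystander: round closed tin 62 mm across and 21 mm high behind the work; origin at the centre of its underside
- hole_punch: bystander: black two-hole punch 79 x 118 x 60 mm behind the work; origin at the centre of its underside
There are look-alikes about, which are no part of the job. Leave any red look-alike of the glue_stick alone. Several things have the shape of the side_tray; the one meant has the colours described above.

How it is judged:
By the outcome, as a careful person would: the job done as asked, in the order asked, and still so for the second after the job is handed in, with the robot touching nothing.
It also fails if it takes over 144 s, if anything falls off the work surface, if the arm or the gripper's body presses on something with over 40 N, if the wrist force passes 120 N, or if a joint passes its speed limit or range.

ROBOT

A 7-joint arm with a two-finger parallel gripper is mounted at the origin on a cart in front of the work surface, level with it; the furniture and walls round the work are solid. World frame = base frame: x ahead of the robot, y to its left, z up, the work surface at z = 0. Lengths are in m, angles in rad, forces in N, time in s.
With the tool pointing down it reaches from about 0.4 to 0.9 m from the base axis. Payload 5.6 kg.
Tool frame: the origin (TCP) lies midway between the tips of the shut fingers; the grasp point (between the pads) lies 19 mm behind it; y points along the fingers, z is the direction in which the jaws open and shut, and the axes are right-handed (so a half turn about y gives the same grasp; the last joint's range is limited). The gripper opens to 92 mm and grips with 3 to 60 N. Pads are 20 mm wide; open, the fingers measure 128 mm over their backs; the gripper's body (75 mm by 189 mm) begins 69 mm behind the grasp point.
Start: joints at [1.129, 0.468, -0.012, 1.603, 0.006, 1.071, -0.056], TCP at [0.252, -0.599, 0.215] pointing down, gripper open.
Joint ranges: [-2.53, 2.53], [-0.31, 2.02], [-1.57, 1.55], [0.28, 2.44], [-1.29, 4.43], [0.15, 1.84], [-2.92, 2.92]. Speed limits (rad/s): [2.57, 2.57, 3.14, 3.14, 3.14, 3.14, 3.14].

INTERFACE

Orientations are given as a 3x3 rotation matrix whose columns are the frame's x, y, z axes.
In Python, from station import env, effector, solver, viewer, workorder, search_frame, tip_of gives the robot as it stands. Calls block until the motion is done:
- env.reach(position, orientation): joint-space move of the TCP to a pose.
- env.movel(position, frame=None, rate=0.15): straight line of the TCP; frame=None keeps the orientation; rate is the mean speed in m/s.
- env.goto_joints(angles): joint-space move.
- effector.release() and effector.grasp(squeeze=None): open the fingers fully, or close them until they stop; squeeze is the grip in N (None keeps the last).
- env.pause(seconds).
- solver.inverse_kinematics(position, orientation): joint angles nearest the present ones, or None.
- env.sense(): the state.
- viewer.read_camera(name): name is "side" or "top" or "wrist"; returns (picture, depth): 420x560x3 uint8, red, green, blue; 420x560 float32, m along the optical axis (not along the pixel's ray), 0 where there is no reading.
- viewer.camera_info(name): a dict with "intrinsics" (3x3 intrinsics, pixels), "eye" and "rotation" of the camera in the world; the wrist camera has in their place "T_tool_cam" (4x4, takes a point from camera to tool coordinates, whose origin is the TCP and whose axes are the tool frame's). Camera axes: x right, y up, looking along -z (the intrinsics and any distortion apply to the point x, -y, -z); pixel columns grow to the right and rows downward; lengths in m; the calibration is good to about 2 mm. A picture is of the moment at which its call begins: read the wrist's pose just before it. camera_info takes no time and is no camera call.
A pose or a line that the arm cannot do raises env.PlanningError and nothing moves.
- workorder.finish_job(): hands the job in, once; it reports no verdict.
Trained networks look in the newest picture that a camera, given by its name, has taken for a name from the list of things; names that differ only in an ending like _2 or _b are one class to them, and where a whole thing is asked for, a point or a joint stands for the part that bears it (a point fixed in the world has none). Each returns a list of dicts, best first, with "score" (0 to 1); they miss things now and then, are a little off and sometimes report something else, mostly with a low value. They report only what shows in the picture. A call takes as long as a camera call. They do not tell look-alikes from the thing itself.
- search_frame(camera, name): "at" ([x, y, z] in m, in world coordinates, good to about 4 mm: the middle of the surface that is visible of it).
- tip_of(camera, name): "at" ([x, y, z] in m, in world coordinates, good to about 4 mm: a listed point, or the origin of a listed thing).
The state is a dict: "t": time; "joint_positions": joint angles; "joint_velocities": joint speeds; "tau": joint torques, N m; "ee_pos": TCP position; "tcp_rot": TCP orientation; "wrist_force": force on the tool from outside, world axes, zero at the start; "moment": the same for the moment, N m; "gripper_width": finger opening in m.
Only numpy, scipy, OpenCV 4.12 (cv2) and the standard library are available. Lean on these libraries where they do the work, as an engineer would, in place of code of your own. Each camera call takes 0.05 s, during which the arm holds its last target.

## Working session

There is one attempt and no reset: what is moved stays moved. The work goes in short steps, each a Python script; the robot and the scene stay as the last script left them, time stands still between calls to the robot, and variables do not carry over. Pictures are saved under pics/ and viewed, and the job is handed in when it is done.

```bash
mkdir -p pics; ls; python3 - <<'E'
from station import env,viewer,search_frame,tip_of
import cv2,numpy as np
s=env.sense();print(s['t'],s['ee_pos'],s['tcp_rot'],s['gripper_width'])
for c in ("top","side","wrist"):
    p,d=viewer.read_camera(c);cv2.imwrite(f"pics/a_{c}.png",p[:,:,::-1]);np.save(f"pics/a_{c}_d.npy",d)
    print(c,viewer.camera_info(c))
for c in ("top","side"):
  for n in ["desk_tray","side_tray","mat","stapler","stamp","pot","glue_stick","clip_tin","hole_punch"]:
    for r in tip_of(c,n): print(c,n,np.round(r['at'],3),round(r['score'],2))
print(env.sense()['t'])
E
```

```text
pics
0.0 [ 0.25206833 -0.5984716   0.2136483 ] [[-9.21578621e-01 -8.20903122e-04  3.88190896e-01]
 [-3.88191739e-01  1.59175381e-03 -9.21577257e-01]
 [ 1.38621311e-04 -9.99998396e-01 -1.78559409e-03]] 0.09174636199831576
top {'intrinsics': array([[421.01409853,   0.        , 275.72692409],
       [  0.        , 421.01409853, 213.89475369],
       [  0.        ,   0.        ,   1.        ]]), 'eye': array([ 0.34008703, -0.01976253,  1.09776566]), 'rotation': array([[ 0.00196761,  0.98780599, -0.15567743],
       [-0.99970962, -0.0017958 , -0.02403011],
       [-0.02401665,  0.15567951,  0.98751562]])}
side {'intrinsics': array([[485.6442693 ,   0.        , 275.93603732],
       [  0.        , 485.6442693 , 209.63005725],
       [  0.        ,   0.        ,   1.        ]]), 'eye': array([ 0.55466935, -1.05178234,  0.90802154]), 'rotation': array([[ 0.99897877, -0.03803537,  0.02438711],
       [ 0.04312153,  0.64146961, -0.76593555],
       [ 0.01348905,  0.76620496,  0.64245467]])}
wrist {'intrinsics': array([[367.19769746,   0.        , 273.98303156],
       [  0.        , 367.197697
[... 929 characters left out ...]
06] 0.67
top clip_tin [ 0.748  0.183 -0.002] 0.4
top hole_punch [0.749 0.184 0.001] 0.67
side desk_tray [ 0.488 -0.29   0.003] 0.93
side desk_tray [0.507 0.28  0.002] 0.56
side side_tray [ 0.287 -0.228  0.001] 0.84
side side_tray [ 0.53  -0.01  -0.004] 0.66
side mat [0.506 0.277 0.001] 0.6
side stapler [ 0.509 -0.29   0.003] 0.94
side stamp [ 0.46  -0.234  0.002] 0.75
side stamp [ 0.511 -0.286  0.002] 0.66
side pot [ 0.464 -0.294  0.003] 0.6
side pot [0.507 0.281 0.002] 0.37
side glue_stick [ 0.466 -0.353  0.005] 0.77
side glue_stick [ 0.37  -0.362  0.001] 0.5
side clip_tin [ 0.652 -0.175  0.003] 0.7
side hole_punch [ 0.75   0.189 -0.001] 0.56
side hole_punch [ 0.46  -0.234  0.006] 0.15
1.05
```

View pics/a_top.png

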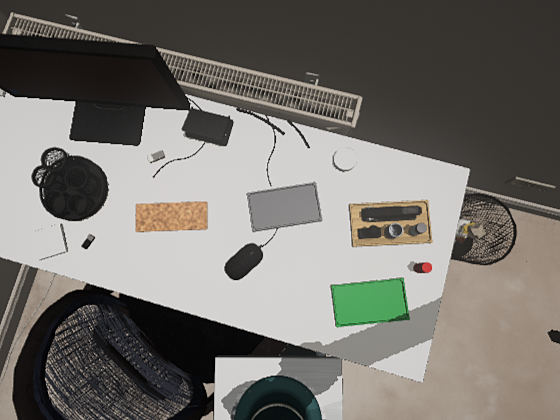

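View pics/a_side.png

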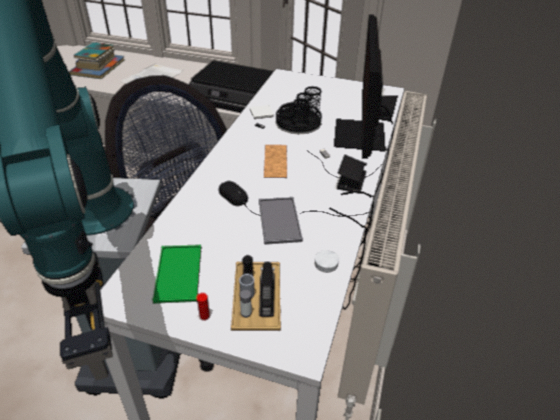

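```bash
cat > h.py <<'E'
from station import env,effector,solver,viewer,workorder,search_frame,tip_of
import numpy as np,cv2
def R(th):
    # jaw direction (tool z) at world angle th
    z=np.array([np.cos(th),np.sin(th),0]);y=np.array([0,0,-1.]);x=np.cross(y,z)
    return np.stack([x,y,z],1)
def wristpose():
    s=env.sense();T=np.eye(4);T[:3,:3]=s['tcp_rot'];T[:3,3]=s['ee_pos']
    return T@viewer.camera_info('wrist')['T_tool_cam']
def cloud(d,K,T):
    v,u=np.indices(d.shape);x=(u-K[0,2])/K[0,0]*d;y=(v-K[1,2])/K[1,1]*d
    P=np.stack([x,-y,-d],-1);W=P@T[:3,:3].T+T[:3,3];W[d==0]=np.nan;return W
def snap(name):
    T=wristpose();p,d=viewer.read_camera('wrist');K=viewer.camera_info('wrist')['intrinsics']
    cv2.imwrite(f'pics/{name}.png',p[:,:,::-1]);W=cloud(d,K,T);np.savez(f'pics/{name}.npz',p=p,d=d,T=T,W=W);return p,W
def fix(name):
    T=np.eye(4);i=viewer.camera_info(name);T[:3,:3]=i['rotation'];T[:3,3]=i['eye'];p,d=viewer.read_camera(name);return p,cloud(d,i['intrinsics'],T)
E
python3 - <<'E'
from h import *
th=-np.pi/2
o=R(th);print(o)
env.reach([0.515,-0.292,0.2],o)
p,W=snap('w1')
for n in ["desk_tray","stapler","stamp","pot","glue_stick"]:
    for r in tip_of('wrist',n)[:2]: print(n,np.round(r['at'],4),round(r['score'],2))
env.reach([0.56,-0.012,0.2],o); snap('w2')
env.reach([0.535,0.284,0.2],o); snap('w3')
print(env.sense()['t'],env.sense()['joint_positions'])
E
```

```text
[[-1.000000e+00  0.000000e+00  6.123234e-17]
 [-6.123234e-17  0.000000e+00 -1.000000e+00]
 [-0.000000e+00 -1.000000e+00  0.000000e+00]]
desk_tray [ 0.4909 -0.2912 -0.002 ] 0.7
stapler [ 0.5123 -0.2856  0.0015] 0.61
stamp [ 0.4627 -0.2304  0.0063] 0.7
pot [ 0.47   -0.2908  0.006 ] 0.67
glue_stick [ 0.4663 -0.3521  0.0026] 0.58
glue_stick [ 0.4691 -0.2939  0.0032] 0.16
5.1833 [-0.3208593   0.43008691 -0.28559212  1.71541866  0.14004089  1.01636515
 -2.23013622]
```

View pics/w1.png

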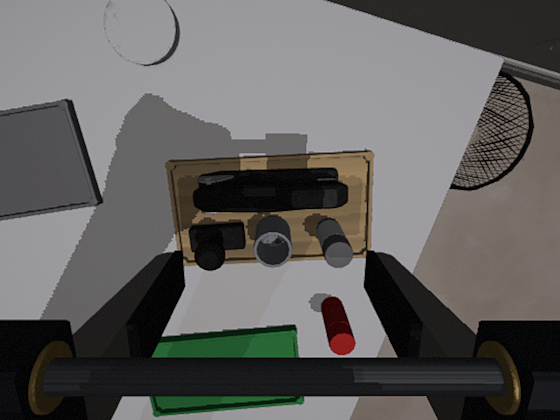

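View pics/w2.png

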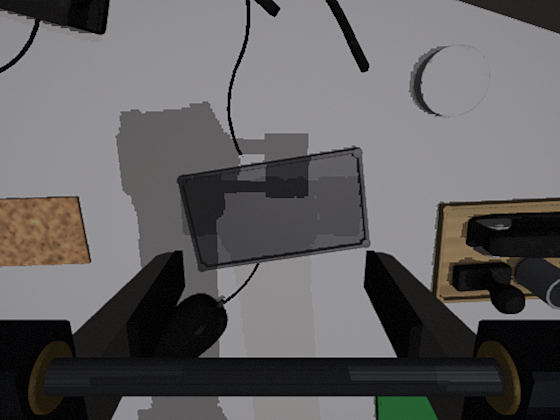

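View pics/w3.png

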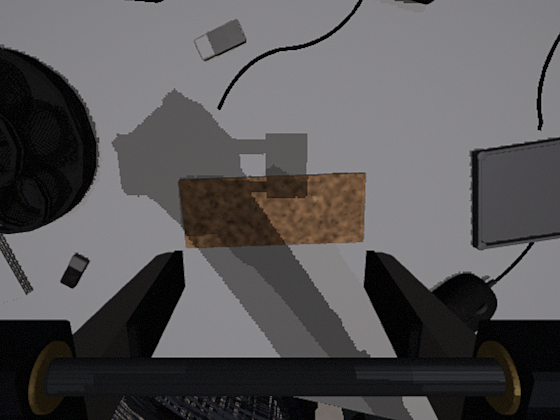

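```bash
cat > m.py <<'E'
import numpy as np,cv2
def load(n):
    f=np.load(f'pics/{n}.npz');return f['p'],f['W']
def rect(W,m):
    P=W[m][:,:2];P=P[np.isfinite(P).all(1)]
    (c,s,a)=cv2.minAreaRect((P*1000).astype(np.float32));return np.array(c)/1000,np.array(s),a,len(P)
E
python3 - <<'E'
from m import *
p,W=load('w1')
hsv=cv2.cvtColor(p,cv2.COLOR_RGB2HSV)
z=W[...,2]
print('desk z',np.nanmedian(z[100:130,220:300]),np.nanstd(z[100:130,220:300]), 'tray floor',z[253,185:190],z[180,360])
def lab(m,amin=100):
    n,l,s,c=cv2.connectedComponentsWithStats(m.astype(np.uint8),connectivity=4)
    return [(l==i) for i in range(1,n) if s[i,4]>amin]
roi=np.zeros(z.shape,bool);roi[140:275,155:385]=1
for lo,hi in ((0.04,0.09),(0.062,0.09)):
    for m in lab(roi&(z>lo)&(z<hi),30):
        P=W[m];print(lo,len(P),'min',np.round(P.min(0),4),'max',np.round(P.max(0),4),'mid',np.round((P.min(0)+P.max(0))/2,4))
m=roi&(W[...,0]>.43)&(z>0.003)&(z<0.016)&(W[...,1]>-.42)&(W[...,1]<-.17)
print(rect(W,m)); 
P=W[m];print(P.min(0),P.max(0))
p,W=load('w2');z=W[...,2]
m=np.zeros(z.shape,bool);m[140:275,165:380]=1;m&=(z>0.0065)&(z<0.016)
print('side tray',rect(W,m))
m=np.zeros(z.shape,bool);m[140:275,165:380]=1;m&=(z>0.0035)&(z<0.016)
print('side tray',rect(W,m))
p,W=load('w3');hsv=cv2.cvtColor(p,cv2.COLOR_RGB2HSV)
m=np.zeros(z.shape,bool);m[160:260,165:380]=1;m&=(hsv[...,1]>90)
print('mat',rect(W,m),np.nanmedian(W[m][:,2]))
E
```

```text
desk z -0.0004831795779645931 0.0007720543303836152 tray floor [0.00546503 0.00432302 0.00467903 0.00360139 0.00427298] 0.005423463140838358
0.04 4273 min [ 0.4976 -0.36    0.04  ] max [ 0.5262 -0.2188  0.0598] mid [ 0.5119 -0.2894  0.0499]
0.04 765 min [ 0.4469 -0.3095  0.0401] max [ 0.4825 -0.2739  0.0582] mid [ 0.4647 -0.2917  0.0491]
0.04 984 min [ 0.4542 -0.3619  0.0401] max [ 0.4802 -0.3366  0.0769] mid [ 0.4672 -0.3493  0.0585]
0.04 760 min [ 0.448  -0.2486  0.0402] max [ 0.4752 -0.2217  0.076 ] mid [ 0.4616 -0.2352  0.0581]
0.062 752 min [ 0.4542 -0.3619  0.062 ] max [ 0.4802 -0.3368  0.0769] mid [ 0.4672 -0.3494  0.0694]
0.062 710 min [ 0.448  -0.2486  0.062 ] max [ 0.4752 -0.2217  0.076 ] mid [ 0.4616 -0.2352  0.069 ]
(array([ 0.48759225, -0.2910639 ]), array([113.12492371, 204.60772705]), 2.7301981449127197, 12245)
[ 0.43010939 -0.39518717  0.0030033 ] [ 0.54874019 -0.18650919  0.0159991 ]
side tray (array([ 0.53170782, -0.01547891]), array([105.24953461, 184.82478333]), 8.868494033813477, 2672)
side tray (array([ 0.53671875, -0.01485056]), array([145.81124878, 184.82946777]), 9.06879997253418, 16398)
mat (array([0.50859668, 0.28251428]), array([ 78.90887451, 188.96992493]), 1.9234610795974731, 12471) 0.00453269303922077
```

```bash
cat >> h.py <<'E'
D=np.pi/180
ty,sy,my=2.75*D,8.87*D,1.92*D
def loc(c,yaw,x,y): return np.array([c[0]+x*np.cos(yaw)-y*np.sin(yaw),c[1]+x*np.sin(yaw)+y*np.cos(yaw)])
SC=np.array([.5317,-.0155])
POT0=np.array([.4645,-.2921]);STAMP0=loc(POT0,ty,0,.057);GLUE0=loc(POT0,ty,0,-.057)
def P(xy,z): return np.array([xy[0],xy[1],z])
E
python3 - <<'E'
from h import *
from m import *
for nm,xy,z,a in [('glue',GLUE0,.034,ty-50*D),('stamp',STAMP0,.041,ty+50*D),('pot',POT0,.028,ty-90*D),('stap',[.5119,-.2894],.028,ty),
   ('glueP',loc(SC,sy,0,-.058),.034,sy-50*D),('stampP',loc(SC,sy,0,.054),.041,sy+50*D),('potP',SC,.028,sy),('mat',[.508,.2825],.028,my),('desk',POT0,.04,ty)]:
    for k in (0,np.pi):
        for zz in (z,.15):
            q=solver.inverse_kinematics(P(xy,zz),R(a+k));print(nm,round(k),zz,None if q is None else np.round(q,2))
p,W=load('w3');z=W[...,2]
m=np.zeros(z.shape,bool);m[160:260,165:380]=1
for t in (.002,.0025,.003):print('mat',rect(W,cv2.morphologyEx((m&(z>t)).astype(np.uint8),cv2.MORPH_OPEN,np.ones((5,5)))>0))
p,W=load('w1');roi=(W[...,0]>.44)&(W[...,0]<.488)&(W[...,1]>-.275)&(W[...,1]<-.195)&(W[...,2]>.012)&(W[...,2]<.026)
roi[:205]=0;print('foot',rect(W,roi))
pt,Wt=fix('top')
hsv=cv2.cvtColor(pt,cv2.COLOR_RGB2HSV);mm=np.zeros(hsv.shape[:2],bool);mm[190:245,125:220]=1
print('mat top',rect(Wt,mm&(hsv[...,1]>90)))
E
```

```text
glue 0 0.034 [ 0.73  0.61 -0.19  1.87  0.17  0.67 -0.38]
glue 0 0.15 [ 0.68  0.44 -0.12  1.82  0.06  0.89 -0.3 ]
glue 3 0.034 [ 0.14  0.66  0.59  1.91 -0.54  0.73 -2.92]
glue 3 0.15 [-0.07  0.56  0.89  1.87 -0.53  0.97 -2.91]
stamp 0 0.041 [ 0.88  0.59 -0.59  2.01  0.51  0.69  0.89]
stamp 0 0.15 [ 0.86  0.39 -0.54  1.95  0.26  0.87  1.09]
stamp 3 0.041 [ 0.37  0.5   0.04  2.04 -0.04  0.6  -1.78]
stamp 3 0.15 [ 0.36  0.33  0.06  1.99 -0.02  0.83 -1.79]
pot 0 0.028 [ 0.55  0.57 -0.07  1.97  0.06  0.61 -1.08]
pot 0 0.15 [ 0.53  0.38 -0.04  1.91  0.02  0.86 -1.04]
pot 3 0.028 [ 1.39  1.14 -1.34  1.92  1.23  1.23  1.2 ]
pot 3 0.15 [ 1.4   0.84 -1.32  1.86  0.88  1.2   1.4 ]
stap 0 0.028 [ 0.76  0.66 -0.4   1.85  0.37  0.71  0.2 ]
stap 0 0.15 [ 0.74  0.47 -0.36  1.8   0.21  0.91  0.33]
stap 3 0.028 [ 0.27  0.62  0.25  1.89 -0.24  0.66 -2.44]
stap 3 0.15 [ 0.27  0.44  0.24  1.83 -0.13  0.89 -2.52]
glueP 0 0.034 [ 0.32  0.58 -0.32  1.96  0.29  0.65 -0.89]
glueP 0 0.15 [ 0.35  0.4  -0.34  1.9   0.17  0.87 -0.8 ]
glueP 3 0.034 [-0.81  1.09  1.33  2.03 -1.22  1.17 -2.77]
glueP 3 0.15 [ 0.98  0.
[... 749 characters left out ...]
.95  0.33  0.67  0.26]
desk 0 0.15 [ 0.76  0.4  -0.33  1.89  0.16  0.87  0.4 ]
desk 3 0.04 [ 0.29  0.55  0.27  1.98 -0.24  0.64 -2.38]
desk 3 0.15 [ 0.27  0.38  0.28  1.93 -0.14  0.85 -2.47]
mat (array([0.5084519, 0.2829744]), array([ 78.93302155, 190.01347351]), 1.7779383659362793, 12836)
mat (array([0.50857684, 0.28298282]), array([ 78.73292542, 190.03309631]), 1.8090161085128784, 12761)
mat (array([0.50877124, 0.28298282]), array([ 78.49596405, 189.90966797]), 1.9032343626022339, 11994)
foot (array([ 0.46230298, -0.24064206]), array([25.73739052, 68.65517426]), 3.2456252574920654, 1105)
mat top (array([0.48855267, 0.22141685]), array([302.06069946, 126.49401093]), 63.86222839355469, 1996)
```

```bash
cat >> h.py <<'E'
def pick(xy,z,a,sq=15,hov=.15,reach=True):
    effector.release() if env.sense()['gripper_width']<.085 else None
    env.reach(P(xy,hov),R(a))
    env.movel(P(xy,z),R(a),rate=.12)
    effector.grasp(sq)
    print('grip w',round(env.sense()['gripper_width'],4),'F',np.round(env.sense()['wrist_force'],1),'ee',np.round(env.sense()['ee_pos'],4))
    env.movel(P(xy,hov),R(a),rate=.15)
    s=env.sense();print('lift w',round(s['gripper_width'],4),'t',round(s['t'],1))
def place(xy,z,a,hov=.15,up=.15):
    env.movel(P(xy,hov),R(a),rate=.22)
    env.movel(P(xy,z+.02),R(a),rate=.15)
    env.movel(P(xy,z),R(a),rate=.04)
    s=env.sense();print('place F',np.round(s['wrist_force'],1),'ee',np.round(s['ee_pos'],4),'w',round(s['gripper_width'],4))
    effector.release()
    env.movel(P(xy,up),R(a),rate=.15)
    print('t',round(env.sense()['t'],1))
E
python3 - <<'E'
from h import *
pick(GLUE0,.034,ty-50*D)
snap('g1')
place(loc(SC,sy,0,-.058),.035,sy-50*D)
snap('g2')
E
```

```text
grip w 0.0251 F [ 0.3  0.3 -0.6] ee [ 0.4672 -0.3491  0.034 ]
lift w 0.0254 t 10.6
place F [-0.2  0.4 -0.9] ee [ 0.5406 -0.0727  0.0349] w 0.0253
t 15.5
```

View pics/g1.png

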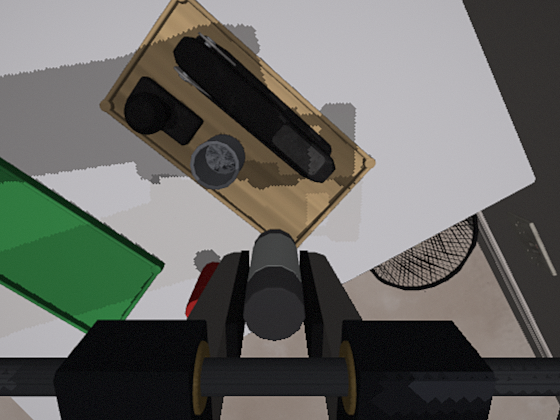

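View pics/g2.png

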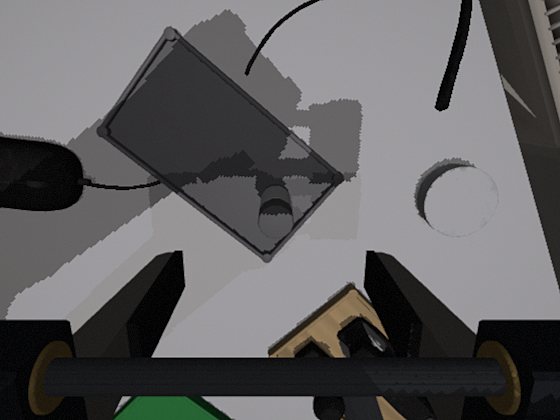

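g1 shows the white glue stick held centrally between the pads at (275,290). The stapler, stamp and pot are undisturbed. g2 shows it upright at the near end of the grey tray (275,210). Next are the stamp and the pot.

```bash
python3 - <<'E'
from h import *
pick(STAMP0,.041,ty+50*D)
snap('s1')
place(loc(SC,sy,0,.054),.042,sy+50*D)
pick(POT0,.028,ty-90*D)
place(loc(SC,sy,0,-.003),.029,sy)
env.reach([0.56,-0.012,0.2],R(-np.pi/2)); snap('s2')
env.reach([0.515,-0.292,0.2],R(-np.pi/2)); snap('s3')
print(env.sense()['t'])
E
```

```text
grip w 0.0258 F [-0.1 -0.1 -0.2] ee [ 0.4617 -0.2352  0.041 ]
lift w 0.0259 t 20.1
place F [ 0.4  0.2 -0.9] ee [0.5233 0.038  0.0419] w 0.0258
t 24.9
grip w 0.0366 F [ 0.6 -0.2  0.3] ee [ 0.4645 -0.2921  0.028 ]
lift w 0.0365 t 29.3
place F [0.4 0.2 0.3] ee [ 0.5321 -0.0184  0.0288] w 0.0364
t 34.5
37.1167
```

View pics/s2.png

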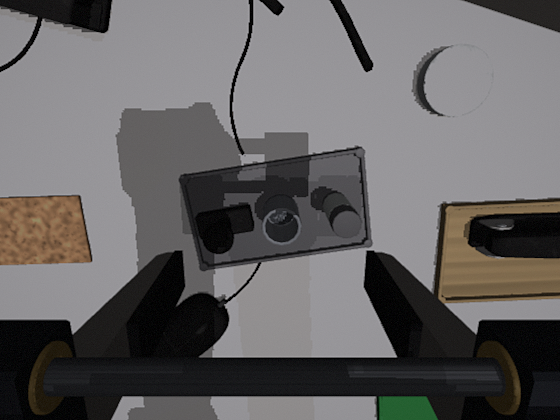

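View pics/s3.png

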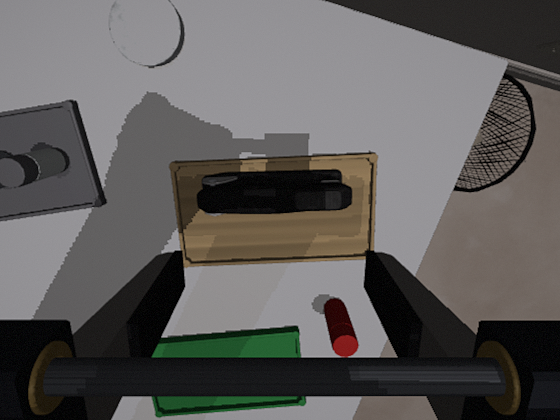

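View pics/s1.png

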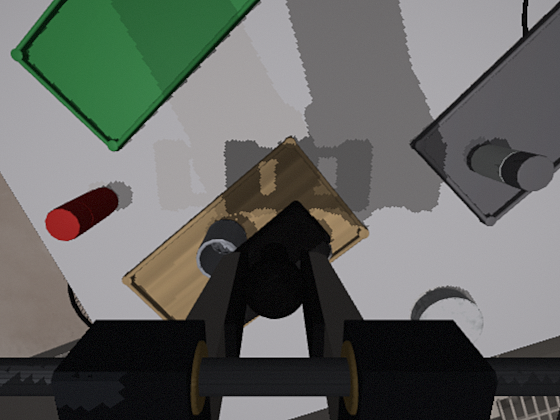

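```bash
python3 - <<'E'
from m import *
for n in ('w1','s3'):
    p,W=load(n);z=W[...,2];T=np.load(f'pics/{n}.npz')['T'];print(n,'cam',np.round(T[:3,3],4))
    roi=np.zeros(z.shape,bool);roi[140:275,155:385]=1
    m=roi&(W[...,0]>.43)&(z>0.003)&(z<0.016)&(W[...,1]>-.42)&(W[...,1]<-.17)
    print(rect(W,m))
    st=roi&(z>.035)&(z<.065)&(W[...,0]>.488);print('stapler',rect(W,st))
for n in ('w2','s2'):
    p,W=load(n);z=W[...,2];print(n,np.round(np.load(f'pics/{n}.npz')['T'][:3,3],4))
    m=np.zeros(z.shape,bool);m[140:275,165:380]=1;m&=(z>0.0065)&(z<0.016);print(rect(W,m))
p,W=load('s2');z=W[...,2];roi=np.zeros(z.shape,bool);roi[160:270,190:370]=1
n,l,s,c=cv2.connectedComponentsWithStats((roi&(z>.05)).astype(np.uint8),connectivity=4)
for i in range(1,n):
    if s[i,4]>50: Q=W[l==i];print(s[i,4],np.round((Q.min(0)+Q.max(0))/2,4),np.round(Q.max(0)-Q.min(0),3),Q[:,2].max())
from h import loc,SC,sy
print(loc(SC,sy,0,.054),loc(SC,sy,0,-.003),loc(SC,sy,0,-.058))
E
```

```text
w1 cam [ 0.5958 -0.2936  0.3698]
(array([ 0.48759225, -0.2910639 ]), array([113.12492371, 204.60772705]), 2.7301981449127197, 12245)
stapler (array([ 0.51423145, -0.28927292]), array([ 34.13864136, 141.17445374]), 5.194853782653809, 4451)
s3 cam [ 0.5971 -0.2903  0.3697]
(array([ 0.48779047, -0.2908963 ]), array([113.01717377, 205.20655823]), 2.7188706398010254, 16039)
stapler (array([ 0.51286237, -0.28931586]), array([ 34.08679962, 141.05343628]), 3.6600327491760254, 4447)
w2 [ 0.6414 -0.0141  0.3697]
(array([ 0.53170782, -0.01547891]), array([105.24953461, 184.82478333]), 8.868494033813477, 2672)
s2 [ 0.6412 -0.0121  0.369 ]
(array([ 0.53179456, -0.0157047 ]), array([105.21903229, 184.82067871]), 8.8596773147583, 3270)
898 [ 0.5407 -0.0729  0.0634] [0.025 0.025 0.027] 0.07668104884990523
486 [ 0.5322 -0.0183  0.0542] [0.035 0.036 0.008] 0.05830155765857625
782 [0.5232 0.0383 0.0655] [0.027 0.028 0.019] 0.0750352082817492
95 [ 0.5641 -0.0586  0.2032] [0.011 0.002 0.01 ] 0.20821663135514457
[0.52337357 0.0378542 ] [ 0.53216258 -0.01846412] [ 0.5406432  -0.07280636]
```

```bash
python3 - <<'E'
from m import *
for n in ('w1','s3'):
    p,W=load(n);z=W[...,2]
    roi=np.zeros(z.shape,bool);roi[140:225,155:385]=1
    for lo in (.04,.048,.053):
        st=roi&(z>lo)&(z<.065)&(W[...,0]>.488);r=rect(W,st)
        Q=W[st][:,:2];w,v=np.linalg.eigh(np.cov(Q.T));d=v[:,1]*np.sign(v[1,1]);print(n,lo,r,'pca yaw',np.degrees(np.arctan2(-d[0],d[1])))
p,W=load('s3');z=W[...,2]
st=(z>.04)&(z<.065)&(W[...,0]>.488);st[225:]=0
Q=W[st]
for y in np.arange(-.36,-.215,.01):
    q=Q[abs(Q[:,1]-y)<.003]
    if len(q):print(round(y,3),np.round([q[:,0].min(),q[:,0].max(),q[:,2].max()],4))
E
```

```text
w1 0.04 (array([ 0.51221057, -0.2893006 ]), array([ 26.3495369 , 141.11454773]), 1.404131293296814, 4273) pca yaw 2.62050745934441
w1 0.048 (array([ 0.51205292, -0.29158862]), array([ 25.86541748, 136.61627197]), 0.9748156070709229, 3773) pca yaw 2.818694160056752
w1 0.053 (array([ 0.51273969, -0.30544867]), array([23.14769173, 97.75871277]), 1.4365205764770508, 2057) pca yaw 2.8403106238782363
s3 0.04 (array([ 0.51171045, -0.28934998]), array([ 27.23569489, 141.24414062]), 1.9477355480194092, 4273) pca yaw 2.6560406382085957
s3 0.048 (array([ 0.51167249, -0.29170148]), array([ 27.01973724, 136.47468567]), 2.6600754261016846, 3791) pca yaw 2.839662899959886
s3 0.053 (array([ 0.51269952, -0.30233136]), array([ 22.74673653, 104.0305481 ]), 3.5984041690826416, 2040) pca yaw 2.7186384812184863
-0.36 [0.5061 0.5229 0.0514]
-0.35 [0.5028 0.5259 0.0593]
-0.34 [0.5029 0.526  0.059 ]
-0.33 [0.5017 0.5253 0.0585]
-0.32 [0.502  0.5248 0.0583]
-0.31 [0.5008 0.525  0.0579]
-0.3 [0.5    0.5254 0.0567]
-0.29 [0.4985 0.5254 0.0572]
-0.28 [0.4985 0.5249 0.0561]
-0.27 [0.4983 0.5242 0.0555]
-0.26 [0.4975 0.5235 0.054 ]
-0.25 [0.4971 0.5229 0.053 ]
-0.24 [0.499  0.5221 0.0523]
-0.23 [0.4983 0.5211 0.0509]
-0.22 [0.5021 0.5182 0.0472]
```

```bash
python3 - <<'E'
from h import *
a=2.75*D
pick([.5119,-.2895],.028,a,sq=40,hov=.16)
place([.508,.2828],.0285,1.85*D,hov=.16)
env.reach([0.535,0.284,0.2],R(-np.pi/2)); env.pause(.2);snap('p1')
print(env.sense()['t'])
E
python3 - <<'E'
from m import *
p,W=load('p1');z=W[...,2]
m=np.zeros(z.shape,bool);m[140:265,165:380]=1
st=m&(z>.04)&(z<.08);print('st',rect(W,st));Q=W[st][:,:2];w,v=np.linalg.eigh(np.cov(Q.T));d=v[:,1]*np.sign(v[1,1]);print('pca',np.degrees(np.arctan2(-d[0],d[1])),W[st][:,2].max())
hsv=cv2.cvtColor(p,cv2.COLOR_RGB2HSV)
print('mat',rect(W,cv2.morphologyEx((m&(z>.0025)&(z<.01)).astype(np.uint8),cv2.MORPH_OPEN,np.ones((3,3)))>0),rect(W,m&(hsv[...,1]>90)))
E
```

```text
grip w 0.0263 F [-0.9  0.5  0.4] ee [ 0.5119 -0.2895  0.028 ]
lift w 0.0261 t 41.7
place F [-0.2 -0.9 -3.6] ee [0.5079 0.2828 0.0282] w 0.0258
t 48.0
49.55
st (array([0.50815939, 0.28286633]), array([ 26.29207039, 141.12527466]), 1.5915052890777588, 4140)
pca 1.8382313225237943 0.0594002261908686
mat (array([0.50679602, 0.28291931]), array([ 75.45324707, 190.24313354]), 1.9276989698410034, 6595) (array([0.5080874 , 0.28233063]), array([ 77.42907715, 189.12919617]), 1.7538241147994995, 8416)
```

View pics/p1.png

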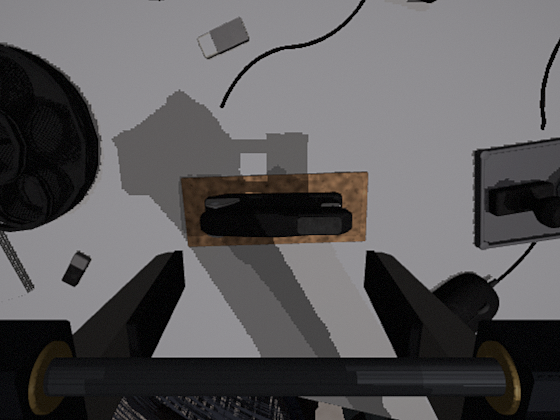

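p1 shows the stapler lying along the mat's middle, (275,215) on the mat spanning (182–368, 172–247). It measures within about 1.5 mm of the mat's centre and 0.1° of its direction. Next I check the stamp's turn before returning things.

```bash
cat >> m.py <<'E'
def foot(n,c,yaw,zlo=.013,zhi=.027):
    # foot-top points in frame at c,yaw ; line fit of +x edge & -y/+y extents
    p,W=load(n);dx=W[...,0]-c[0];dy=W[...,1]-c[1]
    x=dx*np.cos(yaw)+dy*np.sin(yaw);y=-dx*np.sin(yaw)+dy*np.cos(yaw)
    m=(abs(x)<.02)&(abs(y)<.034)&(W[...,2]>zlo)&(W[...,2]<zhi)
    X,Y=x[m],y[m];e=[]
    for b in np.arange(-.024,.025,.003):
        k=abs(Y-b)<.002
        if k.sum()>4:e.append((b,X[k].max()))
    e=np.array(e);k=e[:,1]>.008;e=e[k]
    f=np.polyfit(e[:,0],e[:,1],1);k=abs(np.polyval(f,e[:,0])-e[:,1])<.0015;f=np.polyfit(e[k,0],e[k,1],1)
    return dict(n=len(X),yaw=np.degrees(yaw-np.arctan(f[0])),xmax=f[1],y=(Y.min(),Y.max()))
E
python3 - <<'E'
from m import *
from h import STAMP0,loc,SC,sy,ty
print(foot('w1',STAMP0,ty));print(foot('s2',loc(SC,sy,0,.054),sy))
E
```

```text
{'n': 1098, 'yaw': np.float64(4.04285485530574), 'xmax': np.float64(0.012726175112572253), 'y': (np.float64(-0.027754431156073657), np.float64(0.02886438475043873))}
{'n': 1060, 'yaw': np.float64(9.975588275793651), 'xmax': np.float64(0.012733667261558142), 'y': (np.float64(-0.02775003137500557), np.float64(0.028259202347242468))}
```

```bash
python3 - <<'E'
from h import *
pick(loc(SC,sy,0,-.003),.028,sy)
place(POT0,.0285,ty)
pick(loc(SC,sy,0,.054),.041,sy)
place(STAMP0,.0415,ty)
pick(loc(SC,sy,0,-.058),.034,sy)
place(GLUE0,.0345,ty)
env.reach([0.515,-0.292,0.2],R(-np.pi/2));env.pause(.2); snap('f1')
print(env.sense()['t'])
E
cat > chk.py <<'E'
import sys
from m import *
from h import STAMP0,POT0,GLUE0,ty
for nm in sys.argv[1:]:
    p,W=load(nm);z=W[...,2];roi=np.zeros(z.shape,bool);roi[140:285,155:385]=1
    roi&=(W[...,0]<.49)
    n,l,s,c=cv2.connectedComponentsWithStats((roi&(z>.04)&(z<.09)).astype(np.uint8),connectivity=4)
    for i in range(1,n):
        if s[i,4]>50: Q=W[l==i];print(nm,s[i,4],np.round((Q.min(0)+Q.max(0))/2,4),np.round(Q.max(0)-Q.min(0),3),round(Q[:,2].max(),4))
    print(foot(nm,STAMP0,ty))
E
python3 chk.py w1 f1
```

```text
grip w 0.0365 F [ 1.1  0.6 -1.3] ee [ 0.5322 -0.0184  0.028 ]
lift w 0.0367 t 54.4
place F [0.8 0.3 0. ] ee [ 0.4644 -0.292   0.0282] w 0.0364
t 59.2
grip w 0.0262 F [ 0.2  0.1 -0.1] ee [0.5233 0.0378 0.041 ]
lift w 0.0261 t 63.4
place F [ 0.4 -0.1 -1.1] ee [ 0.4617 -0.2351  0.0412] w 0.0262
t 68.2
grip w 0.0255 F [-0.2  0.1  0.2] ee [ 0.5406 -0.0728  0.034 ]
lift w 0.025 t 72.0
place F [0.3 0.7 0.2] ee [ 0.4671 -0.3489  0.0342] w 0.0255
t 76.8
78.5
w1 765 [ 0.4647 -0.2917  0.0491] [0.036 0.036 0.018] 0.0582
w1 984 [ 0.4672 -0.3493  0.0585] [0.026 0.025 0.037] 0.0769
w1 760 [ 0.4616 -0.2352  0.0581] [0.027 0.027 0.036] 0.076
{'n': 1098, 'yaw': np.float64(4.04285485530574), 'xmax': np.float64(0.012726175112572253), 'y': (np.float64(-0.027754431156073657), np.float64(0.02886438475043873))}
f1 754 [ 0.4644 -0.292   0.0493] [0.036 0.035 0.019] 0.0586
f1 987 [ 0.4675 -0.3489  0.0583] [0.025 0.025 0.037] 0.0766
f1 764 [ 0.4619 -0.2348  0.0582] [0.027 0.027 0.034] 0.0754
{'n': 1098, 'yaw': np.float64(3.9053323278107186), 'xmax': np.float64(0.012942223523954414), 'y': (np.float64(-0.027611779887191698), np.float64(0.028635319210044204))}
```

```bash
sleep 1; ls pics/f1.png
```

```text
pics/f1.png
```

View pics/f1.png

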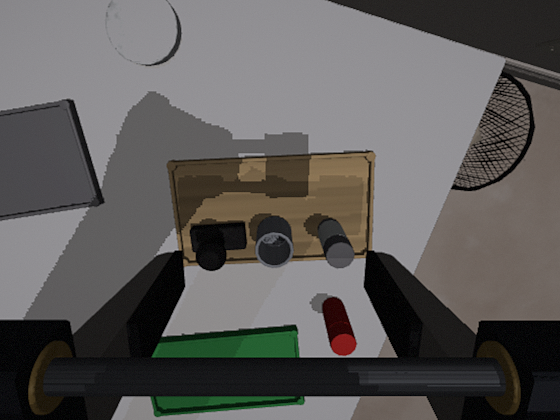

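f1 shows the stamp (210,245), pot (274,248) and glue stick (337,243) upright in the desk tray, within 0.5 mm and 0.2° of the start. The red stick and green tray are untouched. One last overall look before handing in.

```bash
python3 - <<'E'
from h import *
p,W=fix('top');cv2.imwrite('pics/fin.png',p[:,:,::-1])
print(tip_of('top','stapler')[:1],env.sense()['wrist_force'])
E
```

```text
[{'at': [0.5074, 0.2845, 0.0025], 'score': 0.84}] [-1.09382862 -0.64439703 -0.33507676]
```

View pics/fin.png

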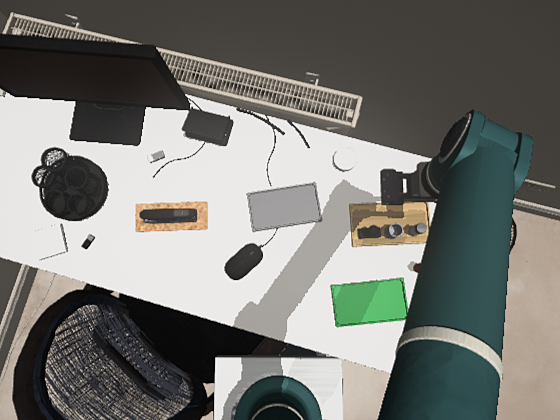

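The top view shows the stapler on the mat (171,215), the grey tray empty, the three things back in the desk tray, and the bystanders where they were.

```bash
python3 -c "
from station import workorder,env
workorder.finish_job();print(env.sense()['t'])"
```

```text
the job is handed in; nothing more can be done
the job is handed in; nothing more can be done
```

The job is done and handed in, at about 79 s of the 144 s allowed. I set the glue stick, stamp and pot upright in the grey side tray. Then I laid the stapler lengthwise on the cork mat and put the three back in the desk tray.

**Last checks:**
- **Stamp, pot and glue stick:** all three stand upright, each within about 0.5 mm of where it started. The stamp's turn is within about 0.2° of its original.
- **Stapler:** it lies within about 1.5 mm of the mat's centre and 0.1° of its long direction. The mat's width measured between 75 and 79 mm in different readings, so its centre is only known to about 1.5 mm.
- **Other things on the desk:** the final pictures show the clip tin, hole punch, mouse, green tray and red glue stick where they were.
- **Forces:** the wrist force readings I took stayed under 4 N. No check failed.

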